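Shake the ceramic grinding balls out to dry

TASK

The seven ceramic balls in the jar on the roller mill have been tumbled clean: lift the jar off the rollers and, from low over the drying tray, shake them all out onto its wire rack without handling them or spilling any. Spread them evenly to dry, in one layer, with some in every quarter of the tray. Then lay the empty jar back on the rollers and let go, leaving the other things on the bench as they are.

Things in the scene. Friction and masses are not known exactly. Their poses are not given: they have to be found in the camera images.
- jar_mid (a point): On the axis of the translucent jar (about 65 g empty, open), half-way along its straight body, which is 61 mm in diameter and 92 mm long. At the start it lies level in the groove between the rollers. Its x axis runs along the jar: the mouth lies 84 mm towards -x, the closed base 46 mm towards +x. Fingers may close on the straight body from above.
- jar_mouth (a point): Centre of the jar's mouth, 34 mm wide inside (neck 40 mm outside); axes as jar_mid. A 21 mm long shoulder joins neck and body (inside 55 mm wide; walls 3 mm). Held level to 12 degrees down, it keeps the balls in. A half-second dip of the mouth to 25-60 degrees (deeper as it empties) lets out one or two, which land 10 to 30 mm ahead of the mouth; kept tipped, all run out.
- mill_rest (a point): Where the jar's axis lies when the jar rests midway along the rollers of the fixed white roller mill, 115 mm above the bench; x axis along the rollers. Two black rubber rollers, 32 mm thick, 200 mm long, axes 48 mm apart, tops 91 mm above the bench, between end blocks 90 mm high. Housing 200 mm wide, from 175 mm on the -x side (low control panel) to 125 mm on the +x side.
- rack (a point): Centre of the fixed stainless drying tray, on its floor, 3 mm above the bench. The tray is 250 mm along x by 190 mm along y, rim 20 mm high; in it lies a wire rack of 26 mm meshes, wires 3 mm thick, tops 6 mm above the floor, which keeps balls from rolling. Its quarters are those cut by the x and y axes here.
- ball0: One of seven equal white ceramic grinding balls, 16 mm in diameter, 13 g; origin at its centre. Starts in the jar.
- ball1: Another ball, as ball0.
- ball2: Another ball, as ball0.
- ball3: Another ball, as ball0.
- ball4: Another ball, as ball0.
- ball5: Another ball, as ball0.
- ball6: Another ball, as ball0.
- jar_cap: Bystander: the jar's white screw cap, 46 mm wide, 18 mm high, lying on the bench; origin under its centre.
- dropper: Bystander: white dropper bottle with a black cap, 27 mm wide, 76 mm high; origin under its centre.
- beaker: Bystander: glass beaker, 72 mm wide, 85 mm high; origin under its centre.
- timer: Bystander: flat white bench timer, 62 x 62 x 16 mm; origin under its centre.
- vial: Bystander: small glass vial with a red cap, 22 mm wide, 50 mm high; origin under its centre.
Mind the look-alikes: they are no part of the job. There is more than one size of the part that bears jar_mid; the job needs the largest.

How it is judged:
By the outcome, as a careful person would: the job done as asked, in the order asked, and still so for the second after the job is handed in, with the robot touching nothing.
It also fails if it takes over 64 s, if anything falls off the work surface, if the arm or the gripper's body presses on something with over 40 N, if the wrist force passes 120 N, or if a joint passes its speed limit or range.

ROBOT

A 6-joint arm with a two-finger parallel gripper is mounted at the origin on the work surface. World frame = base frame: x ahead of the robot, y to its left, z up, the work surface at z = 0. Lengths are in m, angles in rad, forces in N, time in s.
With the tool pointing down it reaches from about 0.425 to 0.95 m from the base axis. Payload 3.5 kg.
Tool frame: the origin (TCP) lies at the very end of the fingers, on their centre line; the grasp point (between the pads) lies 19 mm behind it; z points along the fingers, y is the line along which they close (so a half turn about z gives the same grasp; the last joint's range is limited). The gripper opens to 85 mm and grips with 20 to 120 N. Pads are 22 mm wide; open, the fingers measure 114 mm over their backs; the gripper's body (76 mm by 85 mm) begins 54 mm behind the grasp point. The pads swing forward as they close: fully open they stand 13 mm farther back than shut.
Start: joints at [-1.351, 0.286, 1.577, -0, 1.279, -0.15], TCP at [0.244, -0.629, 0.231] pointing down, gripper open.
Joint ranges: [-2.77, 2.77], [-0.9, 2.22], [0.21, 2.48], [-1.53, 4.67], [0.24, 2.81], [-2.84, 2.84]. Speed limits (rad/s): [2.79, 2.79, 3.14, 3.14, 3.14, 3.14].

INTERFACE

Orientations are given as a unit quaternion [w, x, y, z].
In Python, from plant import bot, cams, job gives the robot as it stands. The module is installed in compiled form; this text tells all that it offers.
- The arm moves only by the tool play_rows, never from a script. Its argument "steps" is a list of rows, each a list of 7 numbers: the opening, from 0 (shut) to 1 (fully open), then the shift along the world's x, y, z in cm, then the turn, a rotation vector about the world's x, y, z in degrees. In form: [[claw, dx, dy, dz, wx, wy, wz], ...]. A call has 1 to 5 rows; each row is the pose to reach, as a shift and turn from the pose commanded when the call began; what a row does not reach only later rows make up. A row lasts 1/12 s, in which the tool goes at most 41.7 mm and 7.16 degrees, less where a joint would pass 70% of its speed; a pose out of reach is approached as far as the arm can. A call with a gripper value outside its range is refused whole. The fingers move at their own pace and stop on an object; the grip force is fixed at half the most. Time passes only in rows, so rows that repeat a pose let the fingers close. It gives the time, the measured TCP pose, the force, the opening and the grip force at its end, in the units of the state.
- bot.sense(): the state, without advancing time (a new reading comes with each control period).
- cams.get_image(name): name is "scene" or "top" or "wrist"; returns (picture, depth): 384x512x3 uint8, red, green, blue; 384x512 float32, m along the optical axis (not along the pixel's ray), 0 where there is no reading.
- cams.calibration(name): a dict with "fx", "fy", "cx", "cy" (pixels), "R" (3x3) and "t" (3): a world point X has camera coordinates R X + t. Camera axes: x right, y down, z forward; pixel columns grow to the right and rows downward; lengths in m; the calibration is good to about 2 mm. A picture is of the moment at which its call begins: read the wrist's pose just before it. calibration takes no time and is no camera call; for the wrist camera it gives the pose at the moment of the call.
- job.sign_off(): hands the job in; it is judged then, once.
The state is a dict: "t": time; "joint_pos": joint angles; "joint_vel": joint speeds; "joint_torque": joint torques, N m; "position": TCP position; "eef_rot": TCP orientation; "ft_force": force on the tool from outside, world axes, zero at the start; "ft_torque": the same for the moment, N m; "grip_width": opening from 0.0 (shut) to 1.0 (fully open); "grip_force": force on a finger pad.
Only numpy, scipy, OpenCV 4.12 (cv2) and the standard library are available. Lean on these libraries where they do the work, as an engineer would, in place of code of your own. Each camera call takes 0.05 s, during which the arm holds its last target. There are 200 camera calls.

## Working session

There is one attempt and no reset: what is moved stays moved. The work goes in short steps, Python scripts to look and compute and a tool call to move; the robot and the scene stay as the last step left them, time stands still between calls to the robot, and variables do not carry over. Pictures are saved under pics/ and viewed, at most 10 in all, crops included, and the job is handed in when it is done.

Besides the shell and the picture viewer there is one more tool, called after "Request:" by a JSON object that holds its "method" and its "body". play_rows: Moves the arm, as the interface text tells. Its arguments: {"type":"object","properties":{"steps":{"type":"array"}},"required":["steps"]}

```bash
mkdir -p pics; cat > h.py <<'E'
import numpy as np, cv2
from plant import bot, cams, job
def shot(n,save=None):
    c=cams.calibration(n); im,d=cams.get_image(n)
    if save: cv2.imwrite(f'pics/{save}.png',im[...,::-1])
    return c,im,d
def world(c,d):
    v,u=np.mgrid[:d.shape[0],:d.shape[1]]
    P=np.stack([(u-c['cx'])/c['fx']*d,(v-c['cy'])/c['fy']*d,d],-1)
    return (P-c['t'])@np.asarray(c['R'])
E
python3 - <<'E'
from h import *
s=bot.sense(); print({k:np.round(s[k],3) for k in('t','position','eef_rot','grip_width')})
c1,a,d1=shot('top');c2,b,d2=shot('scene')
np.savez('top0.npz',W=world(c1,d1),im=a,d=d1);np.savez('scene0.npz',W=world(c2,d2),im=b,d=d2)
cv2.imwrite('pics/top.png',cv2.resize(a,(800,600))[...,::-1]);cv2.imwrite('pics/scene.png',cv2.resize(b,(800,600))[...,::-1])
print(c1['R'],c1['t'])
E
```

```text
{'t': np.float64(0.0), 'position': array([ 0.244, -0.629,  0.23 ]), 'eef_rot': array([-0.001,  0.983,  0.184, -0.   ]), 'grip_width': np.float64(0.996)}
[[-1.47563277e-02 -9.99889218e-01 -1.94988879e-03]
 [-9.94298552e-01  1.48797300e-02 -1.05588742e-01]
 [ 1.05606058e-01  3.80669530e-04 -9.94407972e-01]] [0.00205564 0.5024416  1.30502334]
```

View pics/top.png

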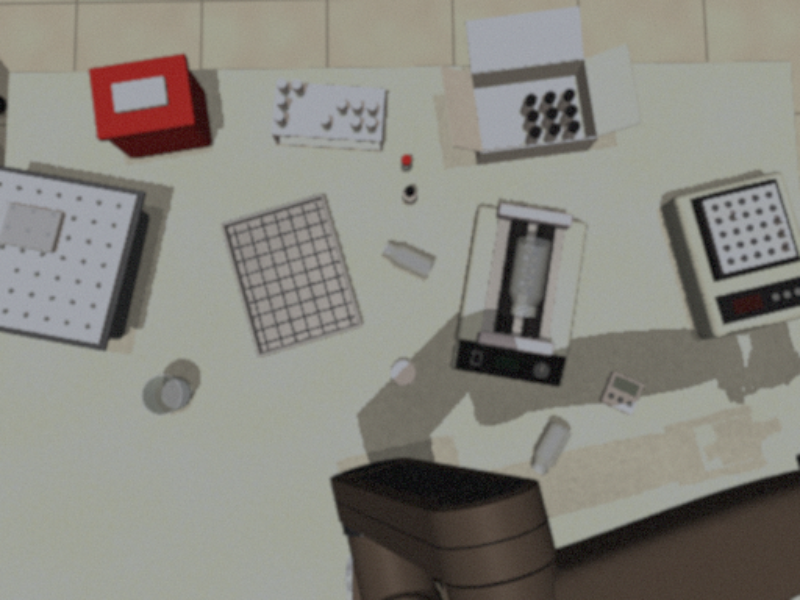

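View pics/scene.png

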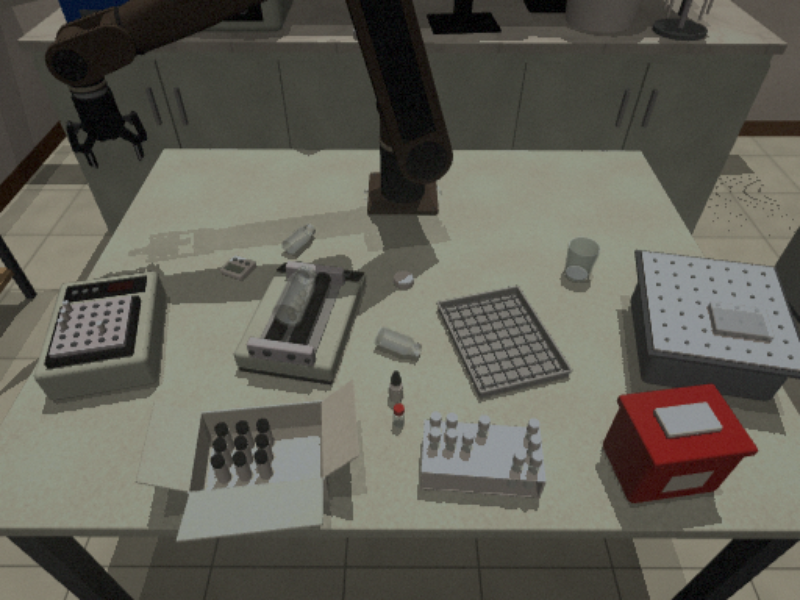

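The top view shows the candidates: the jar on the rollers at (527,275), neck towards the panel; look-alikes loose on the bench at (408,260) and (550,445). I choose the one on the rollers. The tray is at (292,275), with cap (403,371), beaker (173,393), dropper (410,192), vial (406,160) and timer (622,392) around it.

```bash
python3 - <<'E'
from h import *
c=cams.calibration('top')
def ray(u,v,z):
    u*=.64;v*=.64
    R=np.asarray(c['R']);o=-R.T@c['t'];r=R.T@np.array([(u-c['cx'])/c['fx'],(v-c['cy'])/c['fy'],1])
    return o+r*(z-o[2])/r[2]
P=lambda L,z:np.array([ray(u,v,z) for u,v in L])
t=P([(224,226),(324,196),(361,322),(261,353)],.023);print('tray',t.round(3),t.mean(0).round(4))
m=P([(498,206),(571,218),(552,351),(481,341)],.09);print('mill blocks',m.round(3))
h=P([(478,206),(587,222),(562,384),(454,368)],.05);print('housing',h.round(3),h.mean(0))
print('beaker,cap,smalljar,dropper,vial',P([(173,393),(403,371),(408,260),(410,192),(406,160),(622,392)],.02).round(3))
z=np.load('top0.npz');W=z['W']
# jar points: high z over mill
w=W[120:235,300:370].reshape(-1,3);q=w[(w[:,2]>.118)&(w[:,2]<.17)]
print(len(q),q.mean(0),q[:,2].max())
mu=q[:,:2].mean(0);u,s,vt=np.linalg.svd(q[:,:2]-mu);print('axis',vt[0],np.degrees(np.arctan2(vt[0,1],vt[0,0])))
pr=(q[:,:2]-mu)@vt.T;print(np.percentile(pr,[1,99],axis=0))
for lo in np.arange(-.09,.1,.015):
    k=(pr[:,0]>lo)&(pr[:,0]<lo+.015)
    if k.sum()>3: print(round(lo,3),k.sum(),np.percentile(q[k,2],95).round(3),np.percentile(pr[k,1],[3,97]).round(3))
im=z['im'][115:255,280:390];im2=np.load('scene0.npz')['im'][155:255,140:250]
cv2.imwrite('pics/crop.png',np.hstack([cv2.resize(im,(440,560)),cv2.resize(im2,(350,560))])[...,::-1])
E
```

```text
tray [[0.639 0.324 0.023]
 [0.692 0.14  0.023]
 [0.458 0.074 0.023]
 [0.405 0.255 0.023]] [0.5487 0.1982 0.023 ]
mill blocks [[ 0.653 -0.171  0.09 ]
 [ 0.63  -0.298  0.09 ]
 [ 0.399 -0.257  0.09 ]
 [ 0.418 -0.136  0.09 ]]
housing [[ 0.663 -0.141  0.05 ]
 [ 0.631 -0.336  0.05 ]
 [ 0.342 -0.28   0.05 ]
 [ 0.373 -0.091  0.05 ]] [ 0.50216651 -0.2117875   0.05      ]
beaker,cap,smalljar,dropper,vial [[ 0.336  0.413  0.02 ]
 [ 0.369 -0.001  0.02 ]
 [ 0.571 -0.013  0.02 ]
 [ 0.698 -0.019  0.02 ]
 [ 0.759 -0.012  0.02 ]
 [ 0.326 -0.393  0.02 ]]
1050 [ 0.5254667  -0.21207206  0.13664164] 0.15044507613611924
axis [-0.98536392  0.17046389] 170.18520846056757
[[-0.06070151 -0.02657872]
 [ 0.06598437  0.03082226]]
-0.075 19 0.144 [-0.024  0.028]
-0.06 124 0.147 [-0.025  0.028]
-0.045 129 0.147 [-0.025  0.029]
-0.03 128 0.147 [-0.026  0.03 ]
-0.015 127 0.146 [-0.026  0.029]
0.0 133 0.147 [-0.026  0.028]
0.015 126 0.146 [-0.027  0.029]
0.03 128 0.144 [-0.024  0.026]
0.045 90 0.136 [-0.018  0.021]
0.06 46 0.135 [-0.017  0.019]
```

View pics/crop.png

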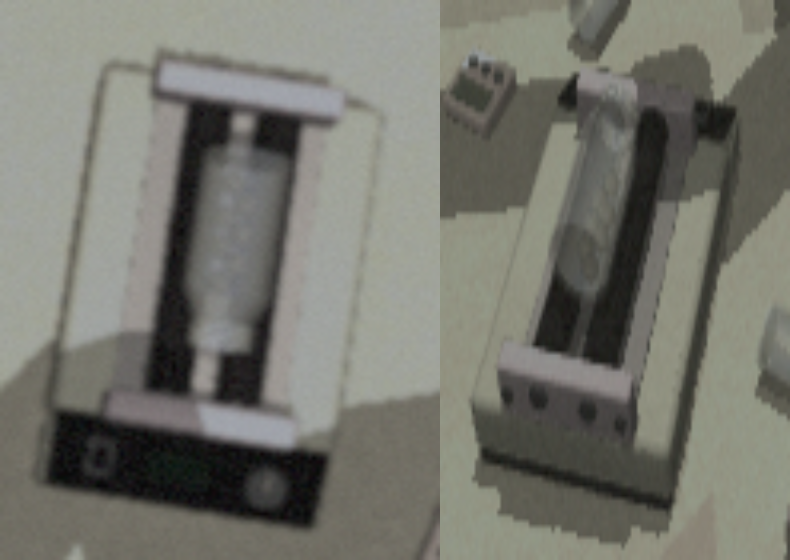

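The close crop confirms it: the jar is in the groove, its neck towards the control panel, with the balls visible in the body. I have yaw −9.8° and jar_mid ≈ (0.545, −0.215). Moving above it.

Request:
{"method": "play_rows", "body": {"steps": [[1,4,3,0,0,0,-6],[1,8,6,0,0,0,-12],[1,11,9,0,0,0,-18],[1,14,12,0,0,0,-24],[1,16,15,0,0,0,-31]]}}

```text
t: 0.52
position: [0.3978, -0.4876, 0.2306]
eef_rot: [-0.0, 0.996, -0.088, -0.0]
ft_force: [0.7, -0.4, 0.3]
grip_width: 1.0
grip_force: 0.0
```

Request:
{"method": "play_rows", "body": {"steps": [[1,2,3.5,0,0,0,0],[1,4,7,0,0,0,0],[1,6,11,0,0,0,0],[1,8,14,0,0,0,0],[1,9,17,0,0,0,0]]}}

```text
t: 0.93
position: [0.4879, -0.3164, 0.2308]
eef_rot: [-0.0, 0.996, -0.085, 0.0]
ft_force: [-0.9, 0.2, -0.5]
grip_width: 1.002
grip_force: 0.0
```

Request:
{"method": "play_rows", "body": {"steps": [[1,2,3.5,0,0,0,0],[1,4,7,0,0,0,0],[1,5.1,9.4,-1,0,0,0],[1,5.1,9.4,-1,0,0,0],[1,5.1,9.4,-1,0,0,0]]}}

```text
t: 1.35
position: [0.5374, -0.2233, 0.2201]
eef_rot: [-0.0, 0.996, -0.084, -0.001]
ft_force: [-0.5, 0.1, 0.2]
grip_width: 1.0
grip_force: 0.0
```

```bash
cat >> h.py <<'E'
from scipy.spatial.transform import Rotation as Ro
def st():
    s=bot.sense(); w,x,y,z=s['eef_rot']; r=Ro.from_quat([x,y,z,w]).as_matrix()
    print('t',round(float(s['t']),2),'p',np.round(s['position'],4),'q',np.round(s['joint_pos'],2),'f',np.round(s['ft_force'],1),'g',round(float(s['grip_width']),3),round(float(s['grip_force']),1))
    print('ty yaw',np.degrees(np.arctan2(r[1,1],r[0,1])).round(1),'tool z',r[:,2].round(3)); return s,r
E
python3 - <<'E'
from h import *
st()
c,im,d=shot('wrist','w1')
W=world(c,d); q=W[(W[...,2]>.12)&(W[...,2]<.16)&(d>0)]
q=q[np.hypot(q[:,0]-.535,q[:,1]+.214)<.12]
print(len(q))
a=np.array([np.cos(np.radians(-9.8)),np.sin(np.radians(-9.8))]);n=np.array([-a[1],a[0]])
r=q[:,:2]-[.545,-.2154];s=r@a;t=r@n
print(np.percentile(s,[1,5,95,99]))
for lo in np.arange(-.09,.06,.015):
    k=(s>lo)&(s<lo+.015)
    if k.sum()>5: print(lo.round(3),k.sum(),q[k,2].max().round(3),np.percentile(t[k],[2,98]).round(3))
E
```

```text
t 1.35 p [ 0.5374 -0.2233  0.2201] q [-0.57  0.09  1.82 -0.    1.23  1.17] f [-0.5  0.1  0.2] g 1.0 0.0
ty yaw -99.6 tool z [-0.002  0.001 -1.   ]
8404
[-0.08445577 -0.07596575  0.0391686   0.04209891]
-0.09 430 0.136 [-0.021  0.016]
-0.075 505 0.141 [-0.022  0.017]
-0.06 689 0.146 [-0.029  0.023]
-0.045 992 0.147 [-0.03   0.025]
-0.03 1060 0.147 [-0.031  0.025]
-0.015 1111 0.147 [-0.031  0.024]
0.0 1171 0.147 [-0.031  0.025]
0.015 1232 0.147 [-0.031  0.024]
0.03 1214 0.147 [-0.031  0.024]
```

Request:
{"method": "play_rows", "body": {"steps": [[1,-0.3,-0.3,-3,0,0,0],[1,-0.3,-0.3,-6,0,0,0],[1,-0.3,-0.3,-8.5,0,0,0],[1,-0.3,-0.3,-8.5,0,0,0],[1,-0.3,-0.3,-8.5,0,0,0]]}}

```text
t: 1.82
position: [0.5332, -0.2288, 0.1351]
eef_rot: [-0.001, 0.996, -0.087, -0.002]
ft_force: [0.5, -0.1, 0.3]
grip_width: 1.003
grip_force: 0.0
```

```bash
python3 - <<'E'
from h import *
st()
E
```

```text
t 1.82 p [ 0.5332 -0.2288  0.1351] q [-0.58  0.18  1.89 -0.    1.08  1.16] f [ 0.5 -0.1  0.3] g 1.003 0.0
ty yaw -99.9 tool z [-0.003  0.002 -1.   ]
```

Request:
{"method": "play_rows", "body": {"steps": [[1,0.8,1.1,0,0,0,0],[1,0.8,1.1,-1.5,0,0,0],[1,0.8,1.1,-3.5,0,0,0],[1,0.8,1.1,-4.0,0,0,0],[1,0.8,1.1,-4.0,0,0,0]]}}

```text
t: 2.23
position: [0.5428, -0.2166, 0.0965]
eef_rot: [-0.0, 0.996, -0.085, -0.0]
ft_force: [0.4, -0.2, 0.2]
grip_width: 1.002
grip_force: 0.0
```

```bash
python3 - <<'E'
from h import *
st()
c,im,d=shot('wrist','w2')
W=world(c,d); q=W[(W[...,2]>.12)&(W[...,2]<.16)&(d>0)]
a=np.array([np.cos(np.radians(-9.8)),np.sin(np.radians(-9.8))]);n=np.array([-a[1],a[0]])
r=q[:,:2]-[.5415,-.218];s=r@a;t=r@n
for lo in np.arange(-.09,.06,.015):
    k=(s>lo)&(s<lo+.015)
    if k.sum()>5: print(lo.round(3),k.sum(),q[k,2].max().round(3),np.percentile(t[k],[2,98]).round(3))
E
```

```text
t 2.23 p [ 0.5428 -0.2166  0.0965] q [-0.55  0.24  1.9   0.    1.    1.19] f [ 0.4 -0.2  0.2] g 1.002 0.0
ty yaw -99.8 tool z [-0.  0. -1.]
-0.03 282 0.137 [-0.028  0.029]
-0.015 3608 0.16 [-0.041  0.045]
0.0 9240 0.16 [-0.061  0.064]
0.015 4704 0.16 [-0.028  0.027]
0.03 5871 0.148 [-0.027  0.026]
0.045 947 0.146 [-0.021  0.027]
```

Request:
{"method": "play_rows", "body": {"steps": [[0.6,0,-0.1,-0.2,0,0,0],[0.6,0,-0.1,-0.2,0,0,0],[0.5,0,-0.1,-0.2,0,0,0],[0.5,0,-0.1,-0.2,0,0,0],[0.5,0,-0.1,-0.2,0,0,0]]}}

```text
t: 2.7
position: [0.5439, -0.2185, 0.0965]
eef_rot: [0.001, 0.996, -0.086, 0.002]
ft_force: [-0.1, 0.9, 5.8]
grip_width: 0.707
grip_force: 64.6
```

Request:
{"method": "play_rows", "body": {"steps": [[0.5,0,0,0,0,0,0],[0.5,0,0,0,0,0,0]]}}

```text
t: 2.87
position: [0.5439, -0.2185, 0.0965]
eef_rot: [0.001, 0.996, -0.086, 0.002]
ft_force: [0.9, 1.1, 6.0]
grip_width: 0.703
grip_force: 64.6
```

Request:
{"method": "play_rows", "body": {"steps": [[0.5,0,0,1,0,0,0],[0.5,0,0,3,0,0,0],[0.5,0,0,6,0,0,0],[0.5,0,0,9,0,0,0],[0.5,0,0,10,0,0,0]]}}

```text
t: 3.28
position: [0.5443, -0.2192, 0.1995]
eef_rot: [0.002, 0.996, -0.086, 0.003]
ft_force: [0.7, -0.5, -1.1]
grip_width: 0.703
grip_force: 65.1
```

```bash
python3 - <<'E'
from h import *
st()
c,a,d1=shot('top');c2,b,d2=shot('scene','s3')
cv2.imwrite('pics/lift.png',np.hstack([cv2.resize(a[100:250,250:400],(400,400)),cv2.resize(b[110:260,120:270],(400,400))])[...,::-1])
E
```

```text
t 3.28 p [ 0.5443 -0.2192  0.1995] q [-0.56  0.12  1.83 -0.    1.18  1.19] f [ 0.7 -0.5 -1.1] g 0.703 65.1
ty yaw -99.8 tool z [ 0.006 -0.004 -1.   ]
```

View pics/lift.png

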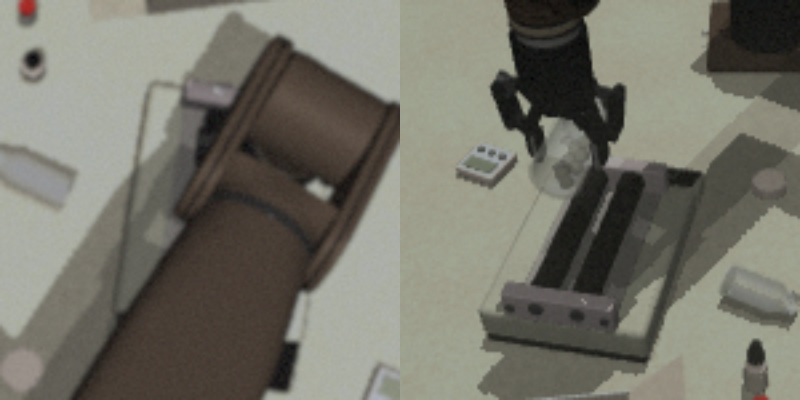

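Jar lifted with the balls inside (picture: jar between the fingers at about (565,160), mill clear beneath). I'll tip the mouth up slightly, then carry and turn it.

Request:
{"method": "play_rows", "body": {"steps": [[0.5,0,0,0.5,1.0,6,0],[0.5,0,0,1,2.0,12,0],[0.5,0,0,1,2.6,14.8,0],[0.5,0,0,1,2.6,14.8,0]]}}

```text
t: 3.72
position: [0.5425, -0.2177, 0.2009]
eef_rot: [-0.013, 0.987, -0.084, -0.133]
ft_force: [-0.7, -1.1, -1.9]
grip_width: 0.699
grip_force: 65.1
```

Request:
{"method": "play_rows", "body": {"steps": [[0.5,0,0.5,0,0,0,6.8],[0.5,-0.1,1.5,0,0,0,13.6],[0.5,-0.3,3,0,0,0,20.5],[0.5,-0.5,4.5,0,0,0,27.4],[0.5,-0.7,6,0,0,0,34.3]]}}

```text
t: 4.13
position: [0.5341, -0.157, 0.2018]
eef_rot: [0.027, 0.968, 0.213, -0.129]
ft_force: [0.8, 0.2, -1.3]
grip_width: 0.7
grip_force: 65.1
```

Request:
{"method": "play_rows", "body": {"steps": [[0.5,-0.1,1.6,0,0,0,6.8],[0.5,-0.2,3.2,0,0,0,13.6],[0.5,-0.4,4.8,0,0,0,20.5],[0.5,-0.5,6.4,0,0,0,27.4],[0.5,-0.7,8,0,0,0,34.3]]}}

```text
t: 4.55
position: [0.527, -0.0768, 0.2019]
eef_rot: [0.063, 0.862, 0.489, -0.115]
ft_force: [0.5, 0.7, -1.5]
grip_width: 0.702
grip_force: 65.1
```

Request:
{"method": "play_rows", "body": {"steps": [[0.5,-0.1,1.6,0,0,0,6.8],[0.5,-0.2,3.2,0,0,0,13.6],[0.5,-0.4,4.8,0,0,0,20.5],[0.5,-0.5,6.4,0,0,0,27.4],[0.5,-0.7,8,0,0,0,34.3]]}}

```text
t: 4.97
position: [0.5198, 0.003, 0.2019]
eef_rot: [0.094, 0.68, 0.722, -0.09]
ft_force: [-0.2, 0.9, -0.9]
grip_width: 0.701
grip_force: 65.1
```

Request:
{"method": "play_rows", "body": {"steps": [[0.5,-0.1,1.6,0,0,0,6.8],[0.5,-0.2,3.2,0,0,0,13.6],[0.5,-0.4,4.8,0,0,0,20.5],[0.5,-0.5,6.4,0,0,0,27.4],[0.5,-0.7,8,0,0,0,34.3]]}}

```text
t: 5.38
position: [0.5127, 0.0828, 0.2018]
eef_rot: [0.116, 0.437, 0.89, -0.058]
ft_force: [-0.6, 0.1, -0.6]
grip_width: 0.707
grip_force: 65.1
```

Request:
{"method": "play_rows", "body": {"steps": [[0.5,-0.1,1.6,0,0,0,6.8],[0.5,-0.2,3.2,0,0,0,13.6],[0.5,-0.4,4.8,0,0,0,20.5],[0.5,-0.5,6.4,0,0,0,27.4],[0.5,-0.7,8,0,0,0,34.3]]}}

```text
t: 5.8
position: [0.5056, 0.1625, 0.2017]
eef_rot: [0.128, 0.155, 0.979, -0.021]
ft_force: [-0.7, 0.7, -0.4]
grip_width: 0.704
grip_force: 65.1
```

```bash
python3 - <<'E'
from h import *
st()
E
```

```text
t 5.8 p [0.5056 0.1625 0.2017] q [ 0.18 -0.12  2.08 -0.15  0.96 -1.01] f [-0.7  0.7 -0.4] g 0.704 65.1
ty yaw 72.0 tool z [ 0.243 -0.081 -0.967]
```

Request:
{"method": "play_rows", "body": {"steps": [[0.5,-0.1,1.5,-1,0,0,6.8],[0.5,-0.2,3,-3,0,0,13.6],[0.5,-0.3,4.5,-5,0,0,20.5],[0.5,-0.4,6,-7,0,0,27.4],[0.5,-0.5,7.1,-9,0,0,34.3]]}}

```text
t: 6.22
position: [0.5003, 0.2334, 0.1113]
eef_rot: [0.128, -0.141, 0.982, 0.018]
ft_force: [0.1, 0.4, -2.0]
grip_width: 0.701
grip_force: 65.1
```

```bash
cat >> h.py <<'E'
T0=np.array([.549,.198]);A=np.radians(16.3);M=np.array([np.cos(A),np.sin(A)]);N=np.array([-M[1],M[0]])
def jar():
    s,r=st(); ax=-r[:,0]  # candidate mouth dir = tool +-x
    print('x-axis',r[:,0].round(3))
    m=r[:,0] if r[:2,0]@M>0 else -r[:,0]
    mid=s['position']-r[:,2]*.0185; mo=mid+m*.086
    loc=lambda p:np.round(1000*np.array([(p[:2]-T0)@M,(p[:2]-T0)@N,p[2]]),0)
    print('dip deg',np.degrees(np.arcsin(-m[2])).round(1),'yaw-tray',(np.degrees(np.arctan2(m[1],m[0]))-16.3).round(1),'TCP loc',loc(s['position']),'mouth loc',loc(mo))
E
python3 - <<'E'
from h import *
jar()
c,a,d=shot('top');c2,b,d2=shot('scene')
cv2.imwrite('pics/pre.png',np.hstack([cv2.resize(a[90:250,110:270],(400,400)),cv2.resize(b[150:290,250:390],(400,400))])[...,::-1])
E
```

```text
t 6.22 p [0.5003 0.2334 0.1113] q [ 0.25  0.02  2.13  0.01  0.73 -1.62] f [ 0.1  0.4 -2. ] g 0.701 65.1
ty yaw 106.3 tool z [ 0.247  0.072 -0.966]
x-axis [-0.927 -0.272 -0.257]
dip deg -14.9 yaw-tray 0.0 TCP loc [-37.  48. 111.] mouth loc [ 42.  48. 151.]
```

View pics/pre.png

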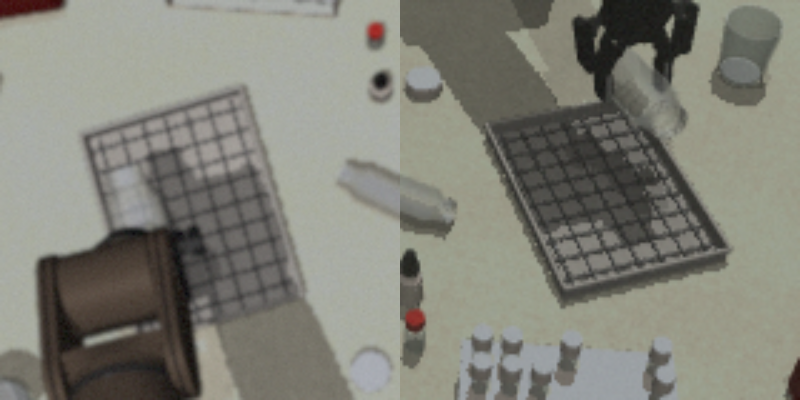

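Picture: the jar is over the tray's left/far part (top crop (130,190)), with the rack empty and bystanders untouched. Next I level the jar gently and do the first dip.

Request:
{"method": "play_rows", "body": {"steps": [[0.5,0,0,-0.5,-1.5,5,0],[0.5,0,0,-1,-2.8,9.6,0],[0.5,0,0,-1.3,-4.2,14.4,0],[0.5,0,0,-1.3,-5.1,17.3,0],[0.5,0,0,-1.3,-5.1,17.3,0]]}}

```text
t: 6.73
position: [0.5042, 0.2326, 0.1018]
eef_rot: [-0.025, -0.137, 0.99, -0.006]
ft_force: [-0.4, -0.2, -1.5]
grip_width: 0.701
grip_force: 65.5
```

Request:
{"method": "play_rows", "body": {"steps": [[0.5,0,0,0,0,0,0],[0.5,0,0,0,0,0,0],[0.5,0,0,0,-0.8,2.9,0],[0.5,0,0,0,-1.7,5.8,0],[0.5,0,0,0,-2.2,7.7,0]]}}

```text
t: 7.15
position: [0.5021, 0.2328, 0.1018]
eef_rot: [-0.095, -0.138, 0.986, -0.015]
ft_force: [-0.3, 0.1, -1.1]
grip_width: 0.703
grip_force: 65.5
```

Request:
{"method": "play_rows", "body": {"steps": [[0.5,0,0,0,0,0,0],[0.5,0,0,0,-1.9,6.5,0],[0.5,0,0,0,-3.9,13.4,0],[0.5,0,0,0,-5.6,19.2,0],[0.5,0,0,0,-5.6,19.2,0]]}}

```text
t: 7.57
position: [0.503, 0.2327, 0.0991]
eef_rot: [-0.266, -0.134, 0.954, -0.04]
ft_force: [0.6, -1.4, -1.5]
grip_width: 0.701
grip_force: 65.5
```

Request:
{"method": "play_rows", "body": {"steps": [[0.5,0,0,0,1.9,-6.5,0],[0.5,0,0,0,3.9,-13.4,0],[0.5,0,0,0,5.6,-19.2,0],[0.5,0,0,0,5.6,-19.2,0]]}}

```text
t: 7.9
position: [0.4993, 0.2326, 0.102]
eef_rot: [-0.093, -0.139, 0.986, -0.015]
ft_force: [0.1, 1.1, -1.0]
grip_width: 0.704
grip_force: 65.5
```

```bash
cat >> h.py <<'E'
def balls():
    out=[]
    for n in('top','scene'):
        z=np.load(n+'0.npz'); c,im,d=shot(n); W=world(c,d)
        X=(W[...,:2]-T0)@np.stack([M,N],1)*1000
        inn=(abs(X[...,0])<123)&(abs(X[...,1])<93)&(d>0)
        dz=(W[...,2]-z['W'][...,2])*1000
        m=inn&(W[...,2]>.013)&(W[...,2]<.033)&(dz>5)
        k,l,st_,ce=cv2.connectedComponentsWithStats(m.astype(np.uint8))
        print(n,[(np.round(X[l==i].mean(0)).astype(int).tolist(),int(st_[i,4]),int(1000*W[l==i][:,2].max()),im[l==i].mean().round().astype(int)) for i in range(1,k) if st_[i,4]>4])
        np.savez(n+'1.npz',W=W,im=im,X=X)
E
python3 - <<'E'
from h import *
jar();balls()
E
```

```text
t 7.9 p [0.4993 0.2326 0.102 ] q [ 0.26  0.26  1.87 -0.01  1.2  -1.59] f [ 0.1  1.1 -1. ] g 0.704 65.5
ty yaw 106.1 tool z [-0.18  -0.055 -0.982]
x-axis [-0.944 -0.271  0.188]
dip deg 10.8 yaw-tray -0.3 TCP loc [-38.  47. 102.] mouth loc [ 50.  47. 104.]
top []
scene [([96, 48], 38, 25, np.int64(114))]
```

Request:
{"method": "play_rows", "body": {"steps": [[0.5,0.2,-1.0,0,1.4,-4.8,0],[0.5,0.5,-3.2,-0.2,1.4,-4.8,0],[0.5,0.9,-6.2,-0.5,1.4,-4.8,0],[0.5,1.2,-8.6,-0.8,1.4,-4.8,0],[0.5,1.3,-9.6,-0.8,0,0,0]]}}

```text
t: 8.42
position: [0.5138, 0.1343, 0.0929]
eef_rot: [-0.097, -0.138, 0.986, -0.015]
ft_force: [-1.1, 0.6, -1.3]
grip_width: 0.701
grip_force: 65.5
```

```bash
python3 - <<'E'
from h import *
jar();balls()
c=cams.calibration('scene');print('px/ball',c['fx']*.016/(np.asarray(c['R'])@np.array([.64,.22,.01])+c['t'])[2])
E
```

```text
t 8.42 p [0.5138 0.1343 0.0929] q [ 0.08  0.24  1.92 -0.04  1.18 -1.74] f [-1.1  0.6 -1.3] g 0.701 65.5
ty yaw 105.9 tool z [-0.187 -0.057 -0.981]
x-axis [-0.943 -0.268  0.195]
dip deg 11.3 yaw-tray -0.4 TCP loc [-52. -51.  93.] mouth loc [ 36. -52.  94.]
top [([90, 74], 17, 24, np.int64(152))]
scene [([64, 23], 16, 20, np.int64(124)), ([89, 73], 17, 21, np.int64(124)), ([88, 48], 18, 22, np.int64(125))]
px/ball 5.144983945787135
```

Request:
{"method": "play_rows", "body": {"steps": [[0.5,0,0,0,-1.9,6.6,0],[0.5,0,0,0,-3.9,13.4,0],[0.5,0,0,0,-3.9,13.4,0],[0.5,0,0,0,-2.0,6.6,0],[0.5,0,0,0,0,-1,0]]}}

```text
t: 8.93
position: [0.5172, 0.1381, 0.0922]
eef_rot: [-0.089, -0.139, 0.986, -0.016]
ft_force: [-1.0, 0.4, -0.3]
grip_width: 0.705
grip_force: 65.5
```

Request:
{"method": "play_rows", "body": {"steps": [[0.5,0,0,0,0,0,0],[0.5,0,0,0,0,0,0]]}}

```text
t: 9.1
position: [0.5145, 0.1375, 0.0939]
eef_rot: [-0.092, -0.139, 0.986, -0.017]
ft_force: [1.0, -1.0, -0.9]
grip_width: 0.707
grip_force: 65.5
```

```bash
python3 - <<'E'
from h import *
jar();balls()
a=np.load('top1.npz')['im'];b=np.load('scene1.npz')['im']
cv2.imwrite('pics/d2.png',np.hstack([cv2.resize(a[110:240,130:250],(370,400)),cv2.resize(b[175:260,270:375],(430,400))])[...,::-1])
E
```

```text
t 9.1 p [0.5145 0.1375 0.0939] q [ 0.09  0.24  1.92 -0.05  1.17 -1.74] f [ 1.  -1.  -0.9] g 0.707 65.5
ty yaw 106.1 tool z [-0.177 -0.058 -0.983]
x-axis [-0.945 -0.271  0.186]
dip deg 10.7 yaw-tray -0.3 TCP loc [-50. -48.  94.] mouth loc [ 38. -49.  96.]
top [([91, 75], 15, 25, np.int64(151))]
scene [([62, 23], 17, 23, np.int64(120)), ([90, 71], 17, 21, np.int64(121)), ([88, 47], 17, 22, np.int64(125))]
```

View pics/d2.png

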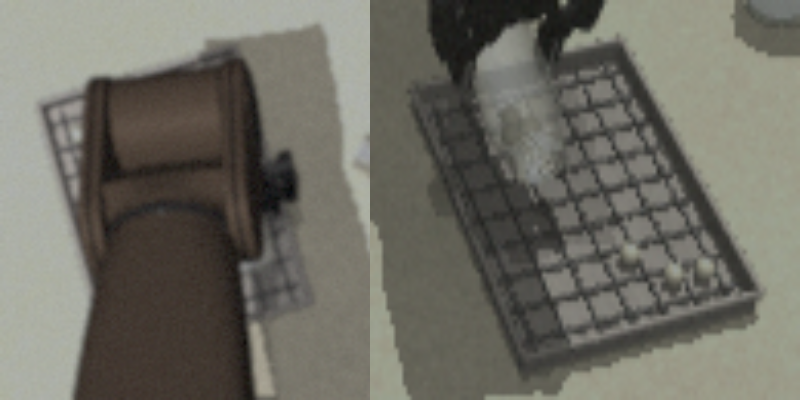

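Picture: three balls lie on the rack at the far-left quarter (right crop (630,255), (672,272), (705,268)); the rest are in the jar. The 25° dip let none out, so I go slightly deeper.

Request:
{"method": "play_rows", "body": {"steps": [[0.5,0,0,0,-1.9,6.6,0],[0.5,0,0,0,-3.9,13.4,0],[0.5,0,0,0,-5.6,19.2,0],[0.5,0,0,0,-3.9,13.4,0],[0.5,0,0,0,-1.9,6.6,0]]}}

```text
t: 9.62
position: [0.5173, 0.1375, 0.0882]
eef_rot: [-0.153, -0.138, 0.978, -0.025]
ft_force: [-1.0, 0.2, 0.5]
grip_width: 0.7
grip_force: 65.6
```

Request:
{"method": "play_rows", "body": {"steps": [[0.5,0,0,0,1.9,-6.6,0],[0.5,0,0,0,1.9,-6.6,0],[0.5,0,0,0,1.9,-6.6,0]]}}

```text
t: 9.87
position: [0.5156, 0.137, 0.0939]
eef_rot: [-0.093, -0.138, 0.986, -0.017]
ft_force: [-0.2, -0.1, -0.5]
grip_width: 0.703
grip_force: 65.6
```

```bash
python3 - <<'E'
from h import *
jar();balls()
E
```

```text
t 9.87 p [0.5156 0.137  0.0939] q [ 0.09  0.24  1.91 -0.05  1.17 -1.74] f [-0.2 -0.1 -0.5] g 0.703 65.6
ty yaw 106.0 tool z [-0.179 -0.059 -0.982]
x-axis [-0.944 -0.27   0.188]
dip deg 10.8 yaw-tray -0.4 TCP loc [-49. -49.  94.] mouth loc [ 39. -50.  96.]
top [([90, 75], 15, 22, np.int64(150))]
scene [([63, 22], 19, 24, np.int64(120)), ([90, 72], 16, 21, np.int64(125)), ([88, 47], 17, 21, np.int64(126))]
```

Request:
{"method": "play_rows", "body": {"steps": [[0.5,0,0,0,-2.0,6.8,0],[0.5,0,0,0,-4.0,13.6,0],[0.5,0,0,0,-6.0,20.4,0],[0.5,0,0,0.3,-7.6,25.9,0],[0.5,0,0,0.3,-7.6,25.9,0]]}}

```text
t: 10.38
position: [0.5177, 0.1374, 0.0941]
eef_rot: [-0.322, -0.132, 0.936, -0.05]
ft_force: [-1.2, -0.5, -1.3]
grip_width: 0.705
grip_force: 65.6
```

Request:
{"method": "play_rows", "body": {"steps": [[0.5,0,0,-0.2,2.0,-6.8,0],[0.5,0,0,-0.3,4.0,-13.6,0],[0.5,0,0,-0.3,6.0,-20.4,0],[0.5,0,0,-0.3,7.6,-25.9,0],[0.5,0,0,-0.3,7.6,-25.9,0]]}}

```text
t: 10.8
position: [0.514, 0.1369, 0.0944]
eef_rot: [-0.091, -0.138, 0.986, -0.017]
ft_force: [-0.1, -0.5, -0.3]
grip_width: 0.703
grip_force: 65.7
```

```bash
python3 - <<'E'
from h import *
jar();balls()
E
```

```text
t 10.8 p [0.514  0.1369 0.0944] q [ 0.09  0.23  1.92 -0.05  1.17 -1.74] f [-0.1 -0.5 -0.3] g 0.703 65.7
ty yaw 106.0 tool z [-0.174 -0.058 -0.983]
x-axis [-0.945 -0.27   0.183]
dip deg 10.6 yaw-tray -0.4 TCP loc [-51. -49.  94.] mouth loc [ 37. -49.  97.]
top [([88, 75], 12, 19, np.int64(151))]
scene [([35, -68], 12, 21, np.int64(93)), ([62, 23], 15, 22, np.int64(127)), ([89, 73], 15, 21, np.int64(127)), ([88, 47], 18, 23, np.int64(125)), ([61, -66], 15, 24, np.int64(94))]
```

Request:
{"method": "play_rows", "body": {"steps": [[0.5,0,0,0,1.9,-6.6,0],[0.5,-0.5,-0.1,0,3.9,-13.4,0],[0.5,-1.5,-0.3,0,5.6,-19.2,0],[0.5,-3,-0.6,0,5.6,-19.2,0],[0.5,-5,-0.9,0,5.6,-19.2,0]]}}

```text
t: 11.32
position: [0.4656, 0.1277, 0.0935]
eef_rot: [0.08, -0.138, 0.987, 0.008]
ft_force: [0.5, -0.2, -0.0]
grip_width: 0.702
grip_force: 65.6
```

Request:
{"method": "play_rows", "body": {"steps": [[0.5,-2,-0.4,0,0,0,0],[0.5,-3.8,-0.7,0,0,0,0],[0.5,-5,-0.9,0,0,0,0],[0.5,-5.2,-1,0,0,0,0],[0.5,-5.2,-1,0,0,0,0]]}}

```text
t: 11.73
position: [0.4142, 0.118, 0.0938]
eef_rot: [0.08, -0.138, 0.987, 0.008]
ft_force: [0.1, -0.4, -1.0]
grip_width: 0.704
grip_force: 65.7
```

Request:
{"method": "play_rows", "body": {"steps": [[0.5,0,0,0,-1.1,3.8,0],[0.5,0,0,0,-2.2,7.6,0],[0.5,0,0,0,-3.3,11.4,0],[0.5,0,0,0,-4.4,15,0],[0.5,0,0,0,-4.4,15,0]]}}

```text
t: 12.15
position: [0.4172, 0.1183, 0.0941]
eef_rot: [-0.054, -0.139, 0.989, -0.012]
ft_force: [0.7, -0.2, 0.2]
grip_width: 0.702
grip_force: 65.7
```

```bash
python3 - <<'E'
from h import *
jar();balls()
E
```

```text
t 12.15 p [0.4172 0.1183 0.0941] q [ 0.06 -0.02  2.2  -0.04  1.07 -1.77] f [ 0.7 -0.2  0.2] g 0.702 65.7
ty yaw 106.0 tool z [-0.104 -0.038 -0.994]
x-axis [-0.956 -0.273  0.11 ]
dip deg 6.3 yaw-tray -0.3 TCP loc [-149.  -39.   94.] mouth loc [-61. -40. 103.]
top [([61, -64], 19, 23, np.int64(149)), ([90, 73], 17, 23, np.int64(150)), ([88, 48], 16, 20, np.int64(147)), ([62, 22], 15, 22, np.int64(148)), ([36, -66], 20, 18, np.int64(151))]
scene [([35, -68], 16, 23, np.int64(124)), ([62, 23], 19, 21, np.int64(117)), ([89, 72], 17, 21, np.int64(120)), ([88, 48], 16, 22, np.int64(126)), ([61, -65], 15, 21, np.int64(130))]
```

Top and scene views agree: five balls on the rack. Two are left, and I'll let one out here with cautious dips.

Request:
{"method": "play_rows", "body": {"steps": [[0.5,0,0,0,-2.0,6.8,0],[0.5,0,0,0,-4.0,13.6,0],[0.5,0,0,0,-6.0,20.4,0],[0.5,0,0,0.3,-8.0,27.2,0],[0.5,0,0,0.3,-8.6,29.5,0]]}}

```text
t: 12.67
position: [0.4148, 0.1182, 0.0957]
eef_rot: [-0.316, -0.133, 0.938, -0.049]
ft_force: [0.2, -0.9, -1.0]
grip_width: 0.706
grip_force: 65.7
```

Request:
{"method": "play_rows", "body": {"steps": [[0.5,0,0,-0.2,2.0,-6.8,0],[0.5,0,0,-0.3,4.0,-13.6,0],[0.5,0,0,-0.3,6.0,-20.4,0],[0.5,0,0,-0.3,8.0,-27.2,0],[0.5,0,0,-0.3,8.0,-27.2,0]]}}

```text
t: 13.08
position: [0.4103, 0.1178, 0.093]
eef_rot: [-0.074, -0.139, 0.987, -0.014]
ft_force: [-0.7, 0.6, -1.7]
grip_width: 0.704
grip_force: 65.7
```

```bash
python3 - <<'E'
from h import *
jar();balls()
E
```

```text
t 13.08 p [0.4103 0.1178 0.093 ] q [ 0.06 -0.01  2.19 -0.04  1.11 -1.76] f [-0.7  0.6 -1.7] g 0.704 65.7
ty yaw 106.0 tool z [-0.143 -0.047 -0.989]
x-axis [-0.95  -0.272  0.151]
dip deg 8.7 yaw-tray -0.3 TCP loc [-156.  -38.   93.] mouth loc [-68. -38.  98.]
top [([61, -63], 16, 20, np.int64(152)), ([88, 48], 17, 20, np.int64(146)), ([89, 74], 15, 19, np.int64(146)), ([62, 22], 19, 23, np.int64(145)), ([36, -65], 19, 20, np.int64(153)), ([-13, -29], 20, 19, np.int64(147))]
scene [([-45, -33], 14, 22, np.int64(113)), ([-12, -31], 13, 23, np.int64(127)), ([36, -68], 16, 20, np.int64(123)), ([62, 23], 15, 22, np.int64(125)), ([90, 72], 17, 21, np.int64(120)), ([88, 48], 16, 22, np.int64(127)), ([61, -65], 14, 21, np.int64(130))]
```

Both remaining balls came out: all seven are on the tray, but the near-left quarter is empty (3/2/2/0). I'll use the empty jar's lip to push the ball at (62, 22) along its row into that quarter. First I raise the jar and turn the mouth towards the robot.

Request:
{"method": "play_rows", "body": {"steps": [[0.5,0.5,0,3,0,0,0],[0.5,1,0.3,6,0,0,-6.8],[0.5,2,1,9,0,0,-13.6],[0.5,3.5,1.6,11,0,0,-20.4],[0.5,5,2.4,11,0,0,-27.2]]}}

```text
t: 13.6
position: [0.4683, 0.1426, 0.2093]
eef_rot: [-0.072, 0.1, 0.992, 0.005]
ft_force: [0.2, -0.2, 0.0]
grip_width: 0.701
grip_force: 65.7
```

Request:
{"method": "play_rows", "body": {"steps": [[0.5,1,0.5,0,0,0,-6.8],[0.5,2,1,0,0,0,-13.6],[0.5,3,1.6,0,0,0,-20.4],[0.5,4.2,2.2,0,0,0,-27.2],[0.5,5.5,2.8,0,0,0,-34.2]]}}

```text
t: 14.02
position: [0.5202, 0.1704, 0.203]
eef_rot: [-0.072, 0.387, 0.919, 0.026]
ft_force: [-0.0, 0.4, 1.0]
grip_width: 0.702
grip_force: 65.7
```

Request:
{"method": "play_rows", "body": {"steps": [[0.5,1,0.5,0,0,0,-6.8],[0.5,2,1,0,0,0,-13.6],[0.5,3,1.6,0,0,0,-20.4],[0.5,4.2,2.2,0,0,0,-27.2],[0.5,5.5,2.8,0,0,0,-34.2]]}}

```text
t: 14.43
position: [0.5751, 0.1984, 0.2028]
eef_rot: [-0.061, 0.64, 0.764, 0.046]
ft_force: [-0.2, -0.5, 0.0]
grip_width: 0.702
grip_force: 65.7
```

Request:
{"method": "play_rows", "body": {"steps": [[0.5,1,0.5,0,0,0,-6.8],[0.5,2,1,0,0,0,-13.6],[0.5,3,1.6,0,0,0,-20.4],[0.5,4.2,2.2,0,0,0,-27.2],[0.5,5.5,2.8,0,0,0,-34.2]]}}

```text
t: 14.85
position: [0.63, 0.2264, 0.2025]
eef_rot: [-0.045, 0.837, 0.542, 0.061]
ft_force: [0.4, 0.4, 0.5]
grip_width: 0.703
grip_force: 65.7
```

Request:
{"method": "play_rows", "body": {"steps": [[0.5,1,0.5,0,0,0,-6.8],[0.5,2,1,0,0,0,-13.6],[0.5,3,1.6,0,0,0,-20.4],[0.5,4.2,2.2,0,0,0,-27.2],[0.5,5.5,2.8,0,0,0,-34.2]]}}

```text
t: 15.27
position: [0.6848, 0.2545, 0.2023]
eef_rot: [-0.024, 0.959, 0.272, 0.071]
ft_force: [-1.4, 0.5, -0.3]
grip_width: 0.703
grip_force: 65.7
```

```bash
cat >> h.py <<'E'
def jar2():
    s,r=st(); m=-r[:,0] if abs(r[2,0])>=0 else 0
    m=r[:,0]  # mouth is along tool +x or -x; set by MS
    m=MS*m
    mid=s['position']-r[:,2]*.0185; mo=mid+m*.086
    n=r[:,2]-0; lo=np.array([0,0,-1.])-m*(-m[2]); lo/=np.linalg.norm(lo)
    loc=lambda p:np.round(1000*np.array([(p[:2]-T0)@M,(p[:2]-T0)@N,p[2]]),1)
    print('dip',np.degrees(np.arcsin(-m[2])).round(1),'yaw-tray',(np.degrees(np.arctan2(m[1],m[0]))-16.3).round(1),'TCP',loc(s['position']),'mouth',loc(mo),'lip out',loc(mo+.020*lo),'lip in',loc(mo+.017*lo))
MS=-1
E
python3 - <<'E'
from h import *
jar2();balls()
E
```

```text
t 15.27 p [0.6848 0.2545 0.2023] q [0.2  0.35 1.55 0.07 1.1  1.19] f [-1.4  0.5 -0.3] g 0.703 65.7
ty yaw -58.3 tool z [ 0.124  0.085 -0.989]
dip 8.6 yaw-tray -164.7 TCP [146.2  16.1 202.3] mouth [ 61.6  -7.2 207.6] lip out [ 64.5  -6.5 187.9] lip in [ 64.1  -6.6 190.8]
top [([60, -64], 20, 25, np.int64(116)), ([62, 23], 21, 21, np.int64(152)), ([36, -66], 19, 22, np.int64(118)), ([-13, -30], 21, 20, np.int64(115)), ([-45, -32], 18, 20, np.int64(117))]
scene [([-44, -33], 13, 21, np.int64(97)), ([-12, -32], 13, 24, np.int64(100)), ([35, -67], 18, 20, np.int64(98)), ([63, 22], 18, 21, np.int64(116)), ([89, 72], 15, 23, np.int64(118)), ([87, 47], 18, 21, np.int64(118)), ([61, -65], 15, 20, np.int64(101))]
```

Request:
{"method": "play_rows", "body": {"steps": [[0.5,-0.1,0.1,-2,0,0,-6.8],[0.5,-0.3,0.2,-4,0,0,-13.6],[0.5,-0.5,0.3,-5,0,0,-15.3],[0.5,-0.5,0.3,-5,0,0,-15.3]]}}

```text
t: 15.7
position: [0.676, 0.2568, 0.1482]
eef_rot: [-0.014, 0.987, 0.146, 0.07]
ft_force: [-1.1, -0.2, -1.4]
grip_width: 0.701
grip_force: 65.7
```

Request:
{"method": "play_rows", "body": {"steps": [[0.5,0,0,0,1.9,-6.7,0],[0.5,0,0,0,3.8,-13.4,0],[0.5,0,0,0,5.7,-20.1,0],[0.5,0,0,0,7.6,-26.8,0],[0.5,0,0,0,9.4,-32.0,0]]}}

```text
t: 16.12
position: [0.6785, 0.2566, 0.1546]
eef_rot: [-0.053, 0.922, 0.138, 0.358]
ft_force: [-0.6, 0.9, -1.0]
grip_width: 0.704
grip_force: 65.7
```

Request:
{"method": "play_rows", "body": {"steps": [[0.5,0,0,0,0.8,-2.9,0],[0.5,0,0,0,0.8,-2.9,0]]}}

```text
t: 16.28
position: [0.6803, 0.254, 0.1641]
eef_rot: [-0.059, 0.917, 0.139, 0.369]
ft_force: [0.1, -0.3, -0.7]
grip_width: 0.708
grip_force: 65.7
```

```bash
python3 - <<'E'
from h import *
jar2()
E
```

```text
t 16.28 p [0.6803 0.254  0.1641] q [0.19 0.18 1.98 0.35 0.24 1.15] f [ 0.1 -0.3 -0.7] g 0.708 65.7
ty yaw -72.7 tool z [ 0.661  0.21  -0.72 ]
dip 43.9 yaw-tray -179.3 TCP [141.7  16.9 164.1] mouth [ 67.   15.8 117.8] lip out [ 80.8  16.  103.4] lip in [ 78.8  16.  105.6]
```

```bash
python3 - <<'E'
from h import *
s=bot.sense();q=np.array(s['joint_pos']);w,x,y,z=s['eef_rot'];Rt=Ro.from_quat([x,y,z,w])
def ori(q,sg): return Ro.from_euler('z',q[0])*Ro.from_euler('y',q[1]+q[2])*Ro.from_euler('z',q[3])*Ro.from_euler('y',q[4])*Ro.from_euler('z',sg*q[5])
for sg in(1,-1):
    print(sg,(ori(q,sg).inv()*Rt).as_matrix().round(2))
sg=1; C=(ori(q,sg).inv()*Rt)
def ik(yaw,dip,q1,sm):
    m=np.array([np.cos(yaw)*np.cos(dip),np.sin(yaw)*np.cos(dip),-np.sin(dip)])
    zt=np.array([-np.cos(yaw)*np.sin(dip),-np.sin(yaw)*np.sin(dip),-np.cos(dip)])
    x=-m; y=np.cross(zt,x); R=Ro.from_matrix(np.stack([x,y,zt],1))
    e=(Ro.from_euler('z',q1)*Ro.from_euler('y',sm)).inv()*R*C.inv()
    return e.as_euler('ZYZ')
r=np.radians
for yaw in(106,116,126,136,161):
  for dip in(45,60):
    for q1 in(.05,.25):
      print(yaw,dip,q1,ik(r(yaw),r(dip),q1,2.2).round(2))
E
```

```text
1 [[ 0. -1.  0.]
 [ 1.  0.  0.]
 [-0.  0.  1.]]
-1 [[-0.75  0.66 -0.  ]
 [-0.66 -0.75  0.  ]
 [-0.    0.    1.  ]]
106 45 0.05 [-0.96  0.99 -2.79]
106 45 0.25 [-0.9   1.12 -2.68]
106 60 0.05 [-1.24  1.1  -2.65]
106 60 0.25 [-1.15  1.25 -2.59]
116 45 0.05 [-1.01  0.88 -2.89]
116 45 0.25 [-0.96  1.01 -2.78]
116 60 0.05 [-1.32  0.97 -2.7 ]
116 60 0.25 [-1.23  1.12 -2.65]
126 45 0.05 [-1.04  0.75 -2.99]
126 45 0.25 [-1.    0.89 -2.88]
126 60 0.05 [-1.4   0.83 -2.74]
126 60 0.25 [-1.31  0.98 -2.69]
136 45 0.05 [-1.06  0.63 -3.1 ]
136 45 0.25 [-1.04  0.77 -2.97]
136 60 0.05 [-1.48  0.69 -2.77]
136 60 0.25 [-1.39  0.85 -2.73]
161 45 0.05 [-0.96  0.33  2.78]
161 45 0.25 [-1.05  0.46  3.  ]
161 60 0.05 [-1.78  0.34 -2.72]
161 60 0.25 [-1.62  0.5  -2.77]
```

The straight pose hits the wrist limit, so I'll use a slightly oblique mouth (about 20° off the row) and a steeper dip.

Request:
{"method": "play_rows", "body": {"steps": [[0.5,0,0,0,0,0,5],[0.5,0,0,0,0,0,10],[0.5,0,0,0,0,0,15],[0.5,0,0,0,0,0,19.3],[0.5,0,0,0,0,0,19.3]]}}

```text
t: 16.7
position: [0.6825, 0.2547, 0.166]
eef_rot: [-0.12, 0.88, 0.293, 0.355]
ft_force: [-0.2, -0.5, -1.2]
grip_width: 0.702
grip_force: 65.7
```

Request:
{"method": "play_rows", "body": {"steps": [[0.5,0,0,0,2.4,-3.2,0],[0.5,0,0,0,4.8,-6.4,0],[0.5,0,0,0,7.1,-9.7,0],[0.5,0,0,0,7.1,-9.7,0],[0.5,0,0,0,7.1,-9.7,0]]}}

```text
t: 17.12
position: [0.6811, 0.2542, 0.1635]
eef_rot: [-0.149, 0.839, 0.277, 0.444]
ft_force: [0.2, -0.0, -1.3]
grip_width: 0.699
grip_force: 65.7
```

```bash
python3 - <<'E'
from h import *
jar2()
E
```

```text
t 17.12 p [0.6811 0.2542 0.1635] q [ 0.06  0.2   2.04  1.55  0.48 -0.32] f [ 0.2 -0.  -1.3] g 0.699 65.7
ty yaw -53.3 tool z [ 0.663  0.497 -0.56 ]
dip 55.9 yaw-tray -160.0 TCP [142.5  16.9 163.5] mouth [ 82.9  -4.9 102.6] lip out [98.5  0.7 91.4] lip in [96.1 -0.1 93.1]
```

Request:
{"method": "play_rows", "body": {"steps": [[0.5,-1.4,0.8,-2,0,0,0],[0.5,-2.9,1.6,-4,0,0,0],[0.5,-2.9,1.6,-6,0,0,0],[0.5,-2.9,1.6,-6.8,0,0,0],[0.5,-2.9,1.6,-6.8,0,0,0]]}}

```text
t: 17.53
position: [0.6514, 0.2711, 0.0941]
eef_rot: [-0.15, 0.839, 0.277, 0.443]
ft_force: [-0.7, 0.0, -0.5]
grip_width: 0.698
grip_force: 65.7
```

```bash
python3 - <<'E'
from h import *
jar2();balls()
a=np.load('top1.npz')['im'];b=np.load('scene1.npz')['im']
cv2.imwrite('pics/push.png',np.hstack([cv2.resize(a[110:240,130:250],(370,400)),cv2.resize(b[175:260,270:375],(430,400))])[...,::-1])
E
```

```text
t 17.53 p [0.6514 0.2711 0.0941] q [ 0.09  0.28  2.11  1.86  0.47 -0.65] f [-0.7  0.  -0.5] g 0.698 65.7
ty yaw -53.3 tool z [ 0.661  0.497 -0.562]
dip 55.8 yaw-tray -160.1 TCP [118.8  41.4  94.1] mouth [59.  19.5 33.4] lip out [74.6 25.2 22.2] lip in [72.2 24.3 23.8]
top [([61, -64], 19, 19, np.int64(106)), ([35, -66], 18, 23, np.int64(110))]
scene [([-43, -33], 16, 23, np.int64(77)), ([-11, -31], 14, 20, np.int64(86)), ([35, -68], 16, 21, np.int64(95)), ([77, 13], 5, 32, np.int64(95)), ([90, 73], 16, 22, np.int64(112)), ([89, 47], 16, 21, np.int64(81)), ([61, -65], 15, 21, np.int64(94))]
```

View pics/push.png

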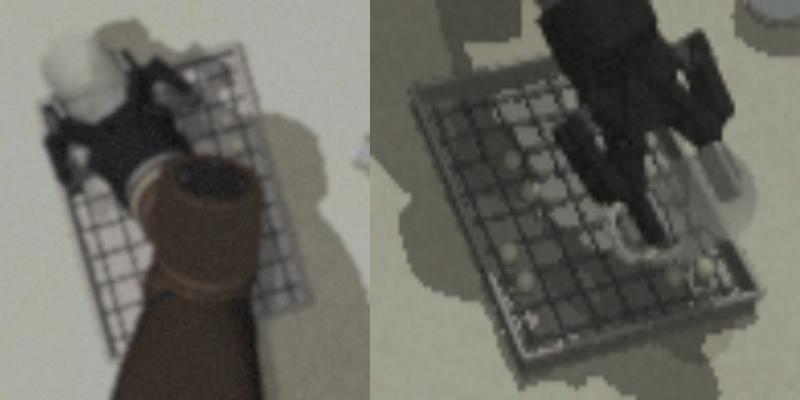

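Request:
{"method": "play_rows", "body": {"steps": [[0.5,0,0,-0.6,0,0,0],[0.5,0,0,-1.1,0,0,0],[0.5,0,0,-1.15,0,0,0],[0.5,0,0,-1.15,0,0,0]]}}

```text
t: 17.97
position: [0.6522, 0.2707, 0.085]
eef_rot: [-0.15, 0.839, 0.276, 0.445]
ft_force: [-0.3, 0.2, -0.7]
grip_width: 0.704
grip_force: 65.7
```

```bash
python3 - <<'E'
from h import *
jar2()
E
```

```text
t 17.97 p [0.6522 0.2707 0.085 ] q [ 0.09  0.3   2.11  1.91  0.48 -0.7 ] f [-0.3  0.2 -0.7] g 0.704 65.7
ty yaw -53.4 tool z [ 0.664  0.497 -0.559]
dip 56.0 yaw-tray -160.1 TCP [119.5  40.8  85. ] mouth [59.9 19.1 24.1] lip out [75.5 24.7 12.9] lip in [73.1 23.9 14.6]
```

Request:
{"method": "play_rows", "body": {"steps": [[0.5,0,0,-0.25,0,0,0],[0.5,-0.6,-0.17,-0.25,0,0,0],[0.5,-1.2,-0.34,-0.25,0,0,0],[0.5,-1.8,-0.51,-0.25,0,0,0],[0.5,-2.4,-0.68,-0.25,0,0,0]]}}

```text
t: 18.38
position: [0.6275, 0.2637, 0.0826]
eef_rot: [-0.149, 0.839, 0.276, 0.445]
ft_force: [1.2, -0.5, 2.5]
grip_width: 0.702
grip_force: 65.7
```

```bash
python3 - <<'E'
from h import *
jar2();balls()
E
```

```text
t 18.38 p [0.6275 0.2637 0.0826] q [ 0.08  0.26  2.17  1.93  0.49 -0.74] f [ 1.2 -0.5  2.5] g 0.702 65.7
ty yaw -53.4 tool z [ 0.664  0.497 -0.559]
dip 56.0 yaw-tray -160.1 TCP [93.7 41.  82.6] mouth [34.2 19.3 21.6] lip out [49.8 24.9 10.4] lip in [47.4 24.1 12.1]
top [([61, -63], 14, 21, np.int64(123)), ([36, -66], 14, 20, np.int64(117))]
scene [([-44, -33], 16, 22, np.int64(77)), ([-12, -31], 14, 21, np.int64(89)), ([46, 7], 27, 32, np.int64(101)), ([36, -68], 15, 21, np.int64(107)), ([89, 73], 15, 23, np.int64(113)), ([88, 47], 18, 21, np.int64(80)), ([62, -65], 16, 22, np.int64(98))]
```

Request:
{"method": "play_rows", "body": {"steps": [[0.5,-0.6,-0.17,0,0,0,0],[0.5,-1.2,-0.34,0,0,0,0],[0.5,-1.8,-0.51,0,0,0,0],[0.5,-2.4,-0.68,0,0,0,0],[0.5,-3.0,-0.85,0,0,0,0]]}}

```text
t: 18.9
position: [0.5983, 0.2554, 0.0834]
eef_rot: [-0.15, 0.838, 0.276, 0.446]
ft_force: [5.5, 1.6, 3.1]
grip_width: 0.704
grip_force: 65.6
```

Request:
{"method": "play_rows", "body": {"steps": [[0.5,-0.6,-0.17,0,0,0,0],[0.5,-1.2,-0.34,0,0,0,0],[0.5,-1.8,-0.51,0,0,0,0],[0.5,-2.4,-0.68,0,0,0,0],[0.5,-3.0,-0.85,0,0,0,0]]}}

```text
t: 19.32
position: [0.5682, 0.2469, 0.0831]
eef_rot: [-0.15, 0.838, 0.276, 0.446]
ft_force: [0.6, -0.9, -0.5]
grip_width: 0.704
grip_force: 65.7
```

```bash
python3 - <<'E'
from h import *
jar2();balls()
E
```

```text
t 19.32 p [0.5682 0.2469 0.0831] q [ 0.05  0.14  2.32  1.95  0.52 -0.78] f [ 0.6 -0.9 -0.5] g 0.704 65.7
ty yaw -53.4 tool z [ 0.665  0.497 -0.558]
dip 56.1 yaw-tray -160.1 TCP [32.1 41.5 83.1] mouth [-27.4  19.8  22.1] lip out [-11.8  25.5  10.9] lip in [-14.1  24.6  12.6]
top [([61, -63], 18, 25, np.int64(150)), ([93, 49], 7, 18, np.int64(146)), ([91, 75], 12, 19, np.int64(147)), ([35, -66], 22, 22, np.int64(129)), ([8, -91], 5, 30, np.int64(138)), ([-45, -31], 17, 25, np.int64(100))]
scene [([-13, 8], 27, 32, np.int64(99)), ([-45, -33], 13, 22, np.int64(85)), ([-12, -30], 13, 21, np.int64(80)), ([35, -67], 16, 21, np.int64(124)), ([90, 72], 18, 20, np.int64(119)), ([88, 48], 16, 23, np.int64(126)), ([62, -65], 18, 22, np.int64(123))]
```

Request:
{"method": "play_rows", "body": {"steps": [[0.5,-0.6,-0.17,0,0,0,0],[0.5,-1.2,-0.34,0,0,0,0],[0.5,-1.8,-0.51,0,0,0,0],[0.5,-1.8,-0.51,0,0,0,0],[0.5,-1.4,-0.4,0.5,0,0,0]]}}

```text
t: 19.83
position: [0.552, 0.2426, 0.0851]
eef_rot: [-0.149, 0.84, 0.276, 0.443]
ft_force: [-0.0, -0.5, -1.4]
grip_width: 0.703
grip_force: 65.7
```

Request:
{"method": "play_rows", "body": {"steps": [[0.5,0.2,0,1,0,0,0],[0.5,0.6,0.1,3,0,0,0],[0.5,1.5,0.3,6,0,0,0],[0.5,3,0.6,9,0,0,0],[0.5,5,0.6,12,0,0,0]]}}

```text
t: 20.25
position: [0.602, 0.2491, 0.2055]
eef_rot: [-0.149, 0.84, 0.276, 0.442]
ft_force: [0.3, 0.8, -1.1]
grip_width: 0.705
grip_force: 65.7
```

```bash
python3 - <<'E'
from h import *
jar2();balls()
E
```

```text
t 20.25 p [0.602  0.2491 0.2055] q [ 0.06 -0.04  2.21  1.39  0.48 -0.15] f [ 0.3  0.8 -1.1] g 0.705 65.7
ty yaw -53.4 tool z [ 0.661  0.495 -0.564]
dip 55.7 yaw-tray -160.2 TCP [ 65.2  34.1 205.5] mouth [  5.3  12.3 144.9] lip out [ 20.8  17.9 133.7] lip in [ 18.5  17.1 135.4]
top [([62, -64], 17, 21, np.int64(110)), ([35, -66], 18, 18, np.int64(108))]
scene [([-44, 22], 14, 22, np.int64(111)), ([-44, -33], 15, 22, np.int64(116)), ([-12, -31], 14, 21, np.int64(126)), ([36, -68], 16, 21, np.int64(96)), ([90, 72], 16, 22, np.int64(120)), ([88, 48], 15, 23, np.int64(115)), ([62, -65], 16, 21, np.int64(94))]
```

The ball now sits at (-44, 22), so all four quarters are filled (2/2/2/1). I'll level the jar and return it.

Request:
{"method": "play_rows", "body": {"steps": [[0.5,0,0,0.3,-3.5,4.8,0],[0.5,0,0,0.5,-7,9.6,0],[0.5,0,0,1,-10.5,14.4,0],[0.5,0,0,1,-14,19.2,0],[0.5,0,0,1,-17.5,24,0]]}}

```text
t: 20.77
position: [0.6015, 0.2489, 0.2136]
eef_rot: [-0.098, 0.909, 0.301, 0.27]
ft_force: [0.3, 0.7, -1.2]
grip_width: 0.704
grip_force: 65.7
```

Request:
{"method": "play_rows", "body": {"steps": [[0.5,0,0,0,-3.8,5.2,0],[0.5,0,0,0,-7.6,10.4,0],[0.5,0,0,0,-11.4,15.6,0],[0.5,0,0,0,-15.4,20.9,0],[0.5,0,0,0,-15.4,20.9,0]]}}

```text
t: 21.18
position: [0.6047, 0.2511, 0.2152]
eef_rot: [-0.03, 0.947, 0.313, 0.061]
ft_force: [-0.3, 0.2, -1.1]
grip_width: 0.7
grip_force: 65.7
```

```bash
python3 - <<'E'
from h import *
jar2()
E
```

```text
t 21.18 p [0.6047 0.2511 0.2152] q [0.21 0.19 1.73 0.08 1.11 1.11] f [-0.3  0.2 -1.1] g 0.7 65.7
ty yaw -53.4 tool z [ 0.098  0.095 -0.991]
dip 7.8 yaw-tray -159.8 TCP [ 68.3  35.3 215.2] mouth [-13.9   4.7 221.9] lip out [-11.3   5.7 202. ] lip in [-11.7   5.5 205. ]
```

Request:
{"method": "play_rows", "body": {"steps": [[0.5,-0.3,-2,0,0,0,-3],[0.5,-0.7,-5,0,0,0,-6],[0.5,-1.1,-8.5,0,0,0,-9],[0.5,-1.6,-12,0,0,0,-12],[0.5,-2,-15.6,0,0,0,-15.4]]}}

```text
t: 21.6
position: [0.5814, 0.0929, 0.214]
eef_rot: [-0.022, 0.981, 0.182, 0.066]
ft_force: [0.9, -1.7, 0.1]
grip_width: 0.707
grip_force: 65.7
```

Request:
{"method": "play_rows", "body": {"steps": [[0.5,-0.4,-3.5,0,0,0,-3],[0.5,-0.8,-7,0,0,0,-6],[0.5,-1.2,-10.5,0,0,0,-9],[0.5,-1.6,-14,0,0,0,-12],[0.5,-2,-17,0,0,0,-15.4]]}}

```text
t: 22.02
position: [0.5616, -0.0778, 0.2144]
eef_rot: [-0.013, 0.996, 0.048, 0.068]
ft_force: [1.1, -0.2, -0.0]
grip_width: 0.707
grip_force: 65.7
```

Request:
{"method": "play_rows", "body": {"steps": [[0.5,-0.4,-3.5,0,0,0,-3],[0.5,-0.8,-7,0,0,0,-6],[0.5,-1.2,-10.5,0,0,0,-9],[0.5,-1.6,-13,0,0,0,-15.4],[0.5,-2,-14.4,0,0,0,-15.4]]}}

```text
t: 22.43
position: [0.5417, -0.2221, 0.2143]
eef_rot: [-0.004, 0.994, -0.088, 0.07]
ft_force: [0.2, 0.8, -0.8]
grip_width: 0.707
grip_force: 65.7
```

Request:
{"method": "play_rows", "body": {"steps": [[0.5,0,0,0,0.7,4,0],[0.5,0,0,-1,1.3,7.7,0],[0.5,0,0,-2,1.3,7.7,0],[0.5,0,0,-2,1.3,7.7,0]]}}

```text
t: 22.77
position: [0.5415, -0.2188, 0.1919]
eef_rot: [-0.011, 0.996, -0.085, -0.0]
ft_force: [-0.6, 0.4, -1.4]
grip_width: 0.701
grip_force: 65.7
```

```bash
python3 - <<'E'
from h import *
jar2();balls()
E
```

```text
t 22.77 p [ 0.5415 -0.2188  0.1919] q [-0.57  0.13  1.84  0.02  1.19  1.17] f [-0.6  0.4 -1.4] g 0.701 65.7
ty yaw -99.8 tool z [ 0.001  0.022 -1.   ]
dip -0.1 yaw-tray 153.9 TCP [-124.2 -397.9  191.9] mouth [-201.6 -360.5  210.6] lip out [-201.6 -360.5  190.6] lip in [-201.6 -360.5  193.6]
top [([61, -64], 20, 22, np.int64(155)), ([88, 48], 16, 22, np.int64(155)), ([90, 74], 19, 20, np.int64(149)), ([35, -66], 19, 19, np.int64(156)), ([-12, -30], 18, 22, np.int64(151)), ([-45, -32], 17, 24, np.int64(152)), ([-44, 23], 18, 22, np.int64(150))]
scene [([-43, 22], 15, 21, np.int64(126)), ([-45, -33], 14, 22, np.int64(129)), ([-12, -31], 15, 21, np.int64(127)), ([36, -67], 16, 20, np.int64(131)), ([89, 72], 17, 21, np.int64(125)), ([88, 48], 16, 21, np.int64(131)), ([61, -65], 16, 21, np.int64(134))]
```

Request:
{"method": "play_rows", "body": {"steps": [[0.5,0,0,-2,-1.3,0,0],[0.5,0,0,-5,-1.3,0,0],[0.5,0,0,-7.5,-1.3,0,0],[0.5,0,0,-8.5,-1.3,0,0],[0.5,0,0,-8.7,-1.3,0,0]]}}

```text
t: 23.28
position: [0.5415, -0.2187, 0.1068]
eef_rot: [0.001, 0.996, -0.086, 0.001]
ft_force: [-0.7, 0.1, -0.3]
grip_width: 0.704
grip_force: 65.7
```

Request:
{"method": "play_rows", "body": {"steps": [[0.5,0,0,-0.3,0,0,0],[0.5,0,0,-0.5,0,0,0],[0.5,0,0,-0.7,0,0,0],[0.5,0,0,-0.7,0,0,0]]}}

```text
t: 23.62
position: [0.5441, -0.2205, 0.1037]
eef_rot: [0.003, 0.996, -0.086, 0.004]
ft_force: [0.2, 0.2, -0.4]
grip_width: 0.704
grip_force: 65.7
```

```bash
python3 - <<'E'
from h import *
jar2()
E
```

```text
t 23.62 p [ 0.5441 -0.2205  0.1037] q [-0.56  0.23  1.9  -0.    1.01  1.19] f [ 0.2  0.2 -0.4] g 0.704 65.7
ty yaw -99.8 tool z [ 0.007 -0.006 -1.   ]
dip 0.5 yaw-tray 153.9 TCP [-122.2 -400.3  103.7] mouth [-199.5 -362.3  121.5] lip out [-199.3 -362.4  101.5] lip in [-199.4 -362.4  104.5]
```

Request:
{"method": "play_rows", "body": {"steps": [[0.5,0,0.2,-0.3,0,0,0],[0.5,0,0.2,-0.5,0,0,0],[0.5,0,0.2,-0.6,0,0,0],[0.5,0,0.2,-0.6,0,0,0]]}}

```text
t: 23.95
position: [0.5452, -0.2183, 0.0992]
eef_rot: [0.003, 0.996, -0.086, 0.005]
ft_force: [1.9, 2.5, 7.7]
grip_width: 0.699
grip_force: 66.3
```

```bash
python3 - <<'E'
from h import *
jar2()
E
```

```text
t 23.95 p [ 0.5452 -0.2183  0.0992] q [-0.55  0.23  1.9  -0.    1.    1.19] f [1.9 2.5 7.7] g 0.699 66.3
ty yaw -99.9 tool z [ 0.009 -0.006 -1.   ]
dip 0.6 yaw-tray 153.8 TCP [-120.5 -398.5   99.2] mouth [-197.8 -360.5  116.8] lip out [-197.6 -360.5   96.8] lip in [-197.7 -360.5   99.8]
```

Request:
{"method": "play_rows", "body": {"steps": [[0.76,0,0,0,0,0,0],[0.8,0,0,0,0,0,0],[0.9,0,0,0,0,0,0],[1,0,0,0,0,0,0],[1,0,0,0,0,0,0]]}}

```text
t: 24.37
position: [0.5431, -0.218, 0.0961]
eef_rot: [0.002, 0.996, -0.086, 0.002]
ft_force: [0.5, 0.3, 0.2]
grip_width: 1.0
grip_force: 0.0
```

Request:
{"method": "play_rows", "body": {"steps": [[1,0,0,0,0,0,0],[1,0,0,1,0,0,0],[1,0,0,3,0,0,0],[1,0,0,6,0,0,0],[1,0,0,9,0,0,0]]}}

```text
t: 24.78
position: [0.5428, -0.2178, 0.1871]
eef_rot: [0.002, 0.996, -0.086, 0.002]
ft_force: [1.5, -0.2, -0.5]
grip_width: 1.002
grip_force: 0.0
```

Request:
{"method": "play_rows", "body": {"steps": [[1,-1,-3,3,0,0,0],[1,-3,-6,5,0,0,0],[1,-5,-9,6,0,0,0],[1,-7,-12,6,0,0,0],[1,-9,-15,6,0,0,0]]}}

```text
t: 25.2
position: [0.453, -0.3699, 0.2494]
eef_rot: [0.004, 0.996, -0.085, 0.004]
ft_force: [0.3, 0.2, -0.1]
grip_width: 0.999
grip_force: 0.0
```

Request:
{"method": "play_rows", "body": {"steps": [[1,-2,-3.5,0,0,0,0],[1,-4,-7,0,0,0,0],[1,-6,-10,0,0,0,0],[1,-6,-10,0,0,0,0],[1,-6,-10,0,0,0,0]]}}

```text
t: 25.62
position: [0.3921, -0.4697, 0.2471]
eef_rot: [0.002, 0.996, -0.088, 0.003]
ft_force: [0.8, 0.1, -0.2]
grip_width: 0.996
grip_force: 0.0
```

```bash
python3 - <<'E'
from h import *
st();balls()
W=np.load('top1.npz')['W'];a=np.load('top1.npz')['im'];b=np.load('scene1.npz')['im']
w=W[110:240,290:380].reshape(-1,3);q=w[(w[:,2]>.118)&(w[:,2]<.17)]
print(len(q),q.mean(0),q[:,2].max());mu=q[:,:2].mean(0);vt=np.linalg.svd(q[:,:2]-mu)[2];print(np.degrees(np.arctan2(vt[0,1],vt[0,0])),np.percentile((q[:,:2]-mu)@vt[0],[1,99]))
cv2.imwrite('pics/end.png',np.hstack([cv2.resize(a,(400,400)),cv2.resize(b[130:290,130:400],(400,400))])[...,::-1])
E
```

```text
t 25.62 p [ 0.3921 -0.4697  0.2471] q [-1.04  0.13  1.73  0.    1.27  0.7 ] f [ 0.8  0.1 -0.2] g 0.996 0.0
ty yaw -100.0 tool z [ 0.005 -0.005 -1.   ]
top [([62, -63], 15, 23, np.int64(151)), ([87, 49], 14, 24, np.int64(145)), ([90, 74], 16, 22, np.int64(142)), ([36, -66], 19, 21, np.int64(151)), ([-13, -29], 19, 19, np.int64(148)), ([-44, -31], 16, 18, np.int64(148)), ([-44, 25], 15, 21, np.int64(148))]
scene [([-43, 22], 14, 23, np.int64(123)), ([-44, -33], 14, 22, np.int64(122)), ([-13, -31], 13, 21, np.int64(126)), ([35, -68], 16, 21, np.int64(126)), ([89, 73], 16, 20, np.int64(122)), ([89, 47], 17, 23, np.int64(122)), ([62, -65], 16, 22, np.int64(127))]
1042 [ 0.52992697 -0.21312563  0.13667829] 0.1518279445505257
170.45136755467607 [-0.06039361  0.06640756]
```

View pics/end.png

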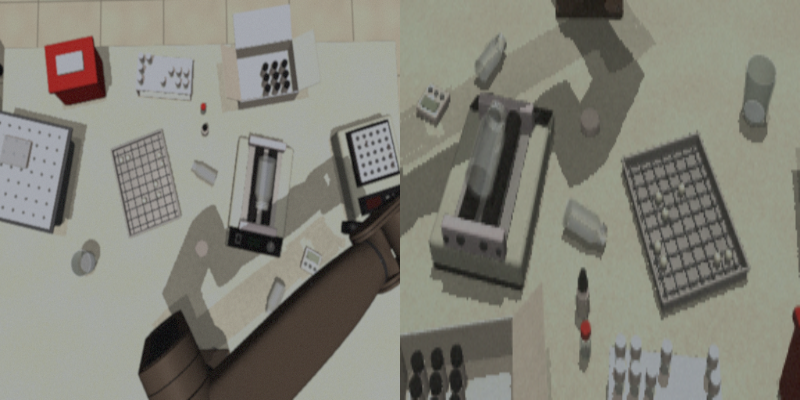

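The picture shows the jar lying level in the roller groove (left (265,180)), seven balls in one layer on the rack, and the bystanders in place. I'm handing the job in.

```bash
python3 -c "
from plant import job
print(job.sign_off())"
```

```text
the job is handed in; nothing more can be done
None
```

The job is handed in at about 26 s: all seven balls lie on the rack in one layer (2/2/2/1 by quarter), though I used the empty jar's lip to push one ball into the last quarter after two fell together; the jar is back on the rollers and released, and the other things are where they were.

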